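Back off a left-hand clamp to its mark and run the test bar up to the stop

ROBOT

A 7-joint arm with a two-finger parallel gripper is mounted at the origin on the work surface. World frame = base frame: x ahead of the robot, y to its left, z up, the work surface at z = 0. Lengths are in m, angles in rad, forces in N, time in s.
With the tool pointing down it reaches from about 0.4 to 0.85 m from the base axis. Payload 10.4 kg.
Tool frame: the origin (TCP) lies midway between the tips of the shut fingers; the grasp point (between the pads) lies 19 mm behind it; x points along the fingers, y is the direction in which the jaws open and shut, and the axes are right-handed (so a half turn about x gives the same grasp; the last joint's range is limited). The gripper opens to 87 mm and grips with 3 to 60 N. Pads are 19 mm wide; open, the fingers measure 117 mm over their backs; the gripper's body (75 mm by 190 mm) begins 51 mm behind the grasp point.
Start: joints at [1.209, 0.332, -0.065, 1.46, 0.022, 1.35, -0.088], TCP at [0.208, -0.589, 0.223] pointing down, gripper open.
Joint ranges: [-2.6, 2.6], [-0.5, 2.12], [-1.47, 1.34], [0.16, 2.42], [-1.27, 4.41], [0.06, 2.06], [-2.6, 2.6]. Speed limits (rad/s): [2.22, 2.22, 2.79, 2.79, 3.14, 3.14, 3.14].

INTERFACE

Orientations are given as a unit quaternion [x, y, z, w].
In Python, from bench import * gives the robot as it stands.
- The arm moves only by the shell command python3 -m inch 'ROWS' [FORCE]. ROWS is JSON, a list that holds one entry, the list of rows, each a list of 7 numbers: the shift along the world's x, y, z each as a share of 120 mm, from -1 to 1, then the turn, a rotation vector about the world's x, y, z each as a share of 2 pi rad, from -1 to 1, then the closure, from 0 (fully open) to 1 (shut). A call has 1 to 10 rows; each row is the pose to reach, as a shift and turn from the pose commanded when the call began, turning the shorter way round; what a row does not reach only later rows make up. A row lasts 1/10 s, in which the tool goes at most 50 mm and 8.59 degrees, less where a joint would pass 70% of its speed; a pose out of reach is approached as far as the arm can. A call with a number of a shift or a turn outside -1 to 1 is refused whole. A call with a gripper value outside its range is refused whole. The fingers move at their own pace and stop on an object; FORCE is the grip in N (left out, the last holds). Time passes only in rows, so rows that repeat a pose let the fingers close. It gives the time, the measured TCP pose, the force and the opening at its end, in the units of the state.
- read_state(): the state, without advancing time (a new reading comes with each control period).
- camera(name): name is "side" or "top" or "wrist"; returns the picture (420x560x3 uint8, red, green, blue); there is no depth.
- get_calibration(name): a dict with "fx", "fy", "cx", "cy" (pixels), "xyz" and "attitude" of the camera in the world. Camera axes: x right, y up, looking along -z (the intrinsics and any distortion apply to the point x, -y, -z); pixel columns grow to the right and rows downward; lengths in m; the calibration is good to about 2 mm. A picture is of the moment at which its call begins: read the wrist's pose just before it. get_calibration takes no time and is no camera call; for the wrist camera it gives the pose at the moment of the call.
- close_job(): hands the job in, once; it reports no verdict.
The state is a dict: "time": time; "joint_positions": joint angles; "joint_vel": joint speeds; "joint_torque": joint torques, N m; "ee_pos": TCP position; "eef_rot": TCP orientation; "ft_force": force on the tool from outside, world axes, zero at the start; "torque": the same for the moment, N m; "width": finger opening in m.
Only numpy, scipy, OpenCV 4.12 (cv2) and the standard library are available. Lean on these libraries where they do the work, as an engineer would, in place of code of your own. Each camera call takes 0.05 s, during which the arm holds its last target.

TASK

The steel test bar in the clamping fixture has to be moved on for its next hardness reading. The clamp screw has a left-hand thread: unscrew it by turning its bar knob clockwise (seen from above) until the engraved line on the knob stands opposite the engraved line on the ring around it, and leave it there. Only then slide the bar along its channel, under the clamp, until it has pushed the pin of the end stop fully in and bears on the stop; work gently (no more than about 30 N from each finger on the knob, and no more than about 18 N of the bar against the stop), push the pin only with the bar, and leave the anvil, the disc and the spare bar beside the fixture where they are.

Things in the scene. Friction and masses are not known exactly. Their poses are not given: they have to be found in the camera images.
- fixture: Clamping fixture, fixed. Origin on the table, below the vertical screw axis; x along the bar's channel to the end stop. Base 270 x 96 mm, x -155 to +115, top 12 mm up; guides 8 mm high, 33 mm apart. Bridge at x = 0, 26 x 90 mm, top 54 mm up. End stop: rubber-faced block 28 mm wide, 40 mm high, its face 18 to 55 mm beyond the bar's far end, set anew each day and not tracked: find it by feel.
- knob_top (a point): On the screw axis, middle of the top of the knob's upright grip bar (56 long, 12 thick, 25 mm high) on a round flange (62 mm across; top 25 mm below this point). x along the grip bar, y to the engraved line. About 93 mm up when tight. Left-hand thread: clockwise from above loosens, rising 1.9 mm/rad; about 0.12 N m; stays where left. Starts near its tight end; 3.3 rad of travel in all.
- knob_mark (a point): Outer end of the one engraved dark line on the knob's flange, 30 mm from the screw axis. The line runs outward square to the grip bar, on one side of it only.
- index_mark (a point): Inner end of the engraved dark line on the aluminium ring (88 mm across, top 60 mm above the table) below the knob, 34 mm from the screw axis. The ring does not turn; its line is set anew each day: the knob's line must go 1.1 to 2.7 rad clockwise to stand opposite it.
- bar_mid (a point): Centre of the steel test bar, 140 (x) x 30 x 16 mm, 0.4 to 0.65 kg, flat in the channel (top 28 mm up), 1.5 mm play each side. Far end just beyond the bridge's middle, near end about 120 mm from the screw axis towards the robot. A sprung pad (about 12 N) holds it down while the knob is tight and is clear of it at the mark; then it slides with 3 to 7 N.
- stop_pin (a joint): Round pin, 10 mm across, 20 mm above the table, standing 6 mm out of the end stop's face towards the bar. 0 = fully out, 0.006 m = pushed in flush. Takes only 1 to 3 N more to move and stays where pushed; once it is in, the bar meets the stop's rubber-faced buffer, which gives a little, the pin going in with it, and springs back.
- buffer (a joint): Rubber-faced buffer in the face of the end stop, 26 mm wide, around the pin. 0 = not pressed; it gives 1 mm per 4 N (0.003 m = 12 N), up to 6 mm, and springs back when the bar is let go.
- anvil_mid (a point): Centre of a mushroom-shaped dark steel anvil, 60 mm across, 46 mm high, standing beside the fixture. Leave alone.
- disc_center (a point): Centre of a flat steel disc, 60 mm across, 12 mm high, lying beside the fixture. Leave alone.
- spare_mid (a point): Centre of a short spare steel bar, 90 by 24 by 16 mm, lying on the table beside the fixture. Leave alone.
Mind the look-alikes: they are no part of the job. What is shaped like the part that bears bar_mid but brown or red is not meant.

How it is judged:
By the outcome, as a careful person would: the job done as asked, in the order asked, and still so for the second after the job is handed in, with the robot touching nothing.
It also fails if it takes over 72 s, if anything falls off the work surface, if the arm or the gripper's body presses on something with over 40 N, if the wrist force passes 120 N, or if a joint passes its speed limit or range.

## Working session

There is one attempt and no reset: what is moved stays moved. The work goes in short steps, Python scripts to look and compute and a shell command to move; the robot and the scene stay as the last step left them, time stands still between calls to the robot, and variables do not carry over. Pictures are saved under pics/ and viewed, and the job is handed in when it is done.

```bash
ls; mkdir -p pics
python3 - <<'E'
from bench import *
import cv2
s=read_state()
for k,v in s.items(): print(k,v)
for n in("side","top","wrist"):
    print(n,get_calibration(n))
    cv2.imwrite(f"pics/{n}0.png",camera(n)[:,:,::-1])
E
```

```text
pics
time 0.0
joint_positions [ 1.20940486  0.33288292 -0.06470538  1.46093521  0.02160513  1.34990911
 -0.08848989]
joint_vel [-6.82206989e-05 -1.32557949e-04  9.45341819e-04 -2.87716942e-04
  2.98290343e-03 -6.30147352e-04 -2.85874418e-04]
joint_torque [-9.97892203e-04 -6.23255181e+01  2.37148470e-02 -3.89895952e+01
 -6.15258445e-02  3.97784798e-02  1.80192037e-04]
ee_pos [ 0.20758339 -0.58910761  0.22174998]
eef_rot [-0.69687336 -0.11971842  0.69709351 -0.11872512]
ft_force [ 0.03708201  0.25454471 -0.71478642]
torque [-0.00421096 -0.00459982 -0.06128877]
width 0.08700250737252054
side {'fx': 533.5526885125939, 'fy': 533.5526885125939, 'cx': 274.88348195407116, 'cy': 213.61314371622518, 'xyz': array([0.51044053, 0.85726726, 0.89428935]), 'attitude': array([-0.0154915 ,  0.38387554,  0.92298857, -0.02217383])}
top {'fx': 513.6810093666533, 'fy': 513.6810093666533, 'cx': 282.28115293914806, 'cy': 202.25692289395846, 'xyz': array([0.40649042, 0.00200474, 0.9462372 ]), 'attitude': array([-0.06299946,  0.05572475,  0.71469672, -0.694359  ])}
wrist {'fx': 350.98361032507296, 'fy': 350.98361032507296, 'cx': 278.542868384953, 'cy': 207.499600003645, 'xyz': array([ 0.28226539, -0.56234467,  0.38368481]), 'attitude': array([-0.11943   ,  0.08458997, -0.5713315 ,  0.80756506])}
```

View pics/side0.png

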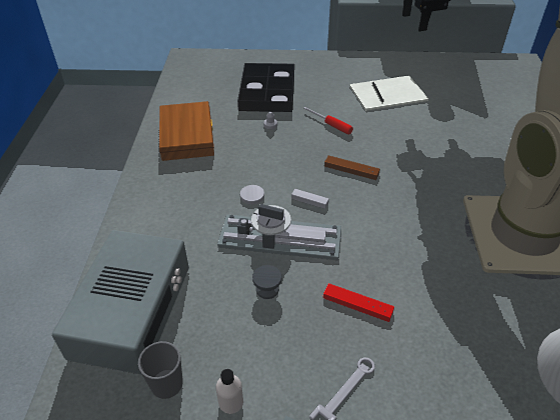

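View pics/top0.png

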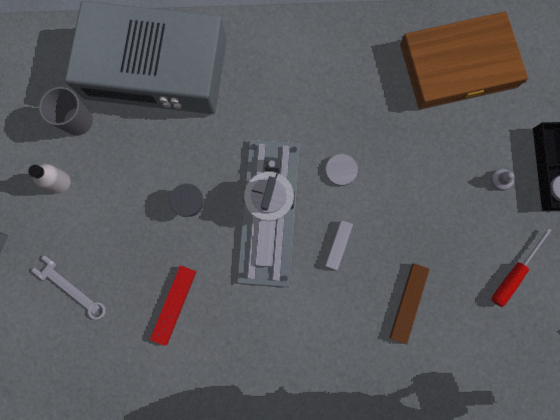

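View pics/wrist0.png

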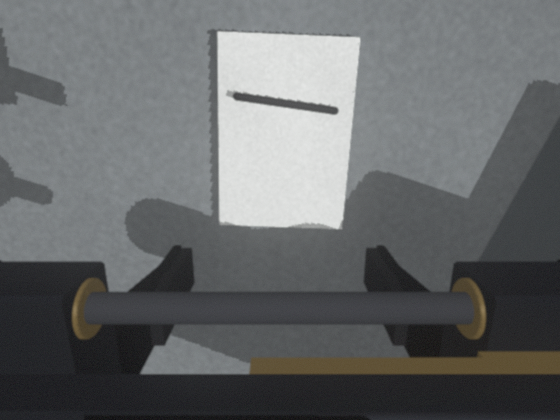

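The side and top views show the fixture near top px (269,195), with its channel running almost straight ahead along x. The anvil is left of it in the top view at (187,200), the disc right at (341,169), and the spare bar right at (339,245).

```bash
cat > h.py <<'E'
import numpy as np, cv2
from scipy.spatial.transform import Rotation as R
from bench import *
def ray(c,u,v):
    d=np.array([(u-c['cx'])/c['fx'],-(v-c['cy'])/c['fy'],-1.])
    return np.array(c['xyz']),R.from_quat(c['attitude']).apply(d)
def plane(c,u,v,z):
    o,d=ray(c,u,v); return o+d*(z-o[2])/d[2]
def proj(c,p):
    q=R.from_quat(c['attitude']).inv().apply(np.array(p)-c['xyz'])
    return np.array([c['cx']+c['fx']*q[0]/-q[2],c['cy']-c['fy']*q[1]/-q[2]])
def tri(a,b):
    (o1,d1),(o2,d2)=a,b
    A=np.stack([d1,-d2],1); t=np.linalg.lstsq(A,o2-o1,rcond=None)[0]
    p,q=o1+d1*t[0],o2+d2*t[1]; return (p+q)/2,np.linalg.norm(p-q)
def crop(src,dst,x0,y0,w,h,k):
    im=cv2.imread(src)[y0:y0+h,x0:x0+w]
    cv2.imwrite(dst,cv2.resize(im,None,fx=k,fy=k,interpolation=cv2.INTER_CUBIC))
E
python3 - <<'E'
from h import *
crop('pics/top0.png','pics/topc.png',225,135,90,160,3.7)
crop('pics/side0.png','pics/sidec.png',210,180,140,85,5.5)
E
```

```text
(no output)
```

View pics/topc.png

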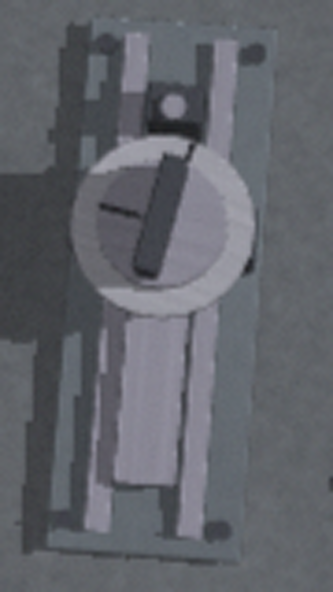

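View pics/sidec.png

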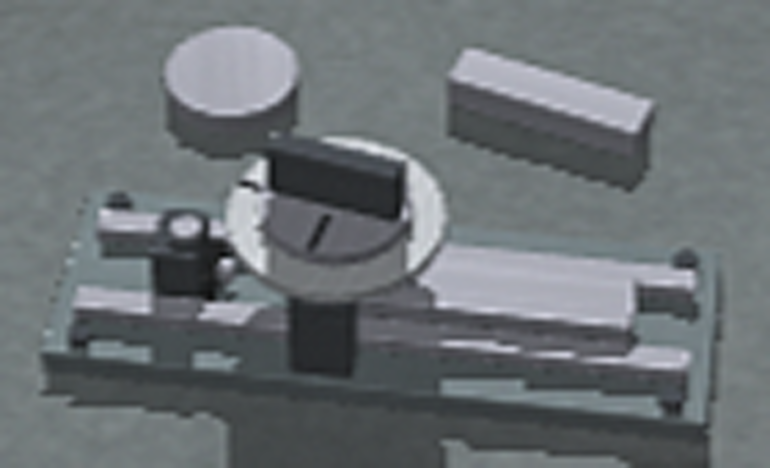

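The top crop shows the knob line running left (crop 100–138, 206–215). The index line is at the upper right of the ring, about (192,148). The grip bar leans from (150,275) to (175,155). Next I'll work out coarse positions.

Run:
```python
from h import *
c=get_calibration('top'); s=get_calibration('side')
T=lambda x,y,z: plane(c,225+(x+.5)/3.7-.5,135+(y+.5)/3.7-.5,z)
S=lambda x,y,z: plane(s,210+(x+.5)/5.5-.5,180+(y+.5)/5.5-.5,z)
cs=[T(*p,.012) for p in((95,20),(277,25),(240,560),(48,548))]
print(np.round(cs,4)); 
f=(cs[0]+cs[1])/2; n=(cs[2]+cs[3])/2; d=f-n; print('yaw',np.arctan2(d[1],d[0]),np.linalg.norm(d)); u=d/np.linalg.norm(d); print('axis',n+u*.155)
# side base corners (near edge): 
print('side base',np.round([S(42,352,.012),S(710,420,.012),S(720,252,.012),S(100,197,.012)],4))
# ring ellipse extents at z=.06
print('ring c top',T((71+255)/2,(136+318)/2,.06), 'side',S((223+447)/2,(137+303)/2,.06))
print('flange top',T((98+228)/2,(165+288)/2,.068))
km=T(100,206,.068);kmi=T(138,215,.068);print('kmark',km,kmi); print('kmark side',S(308,248,.068),S(330,217,.068))
im=T(190,153,.06);print('index',im,T(195,145,.06),'side',S(258,188,.06),S(240,182,.06))
print('grip ends top',T(176,152,.093),T(145,277,.093))
print('bar near end',T(113,482,.028),T(176,487,.028))
print('stop face', T(172,105,.052))
```

```text
[[ 0.6859  0.0664  0.012 ]
 [ 0.6803 -0.0262  0.012 ]
 [ 0.4124  0.0007  0.012 ]
 [ 0.4208  0.0939  0.012 ]]
yaw -0.10168560162909421 0.2678969434581119
axis [0.57078099 0.03154904 0.012     ]
side base [[ 0.6907  0.0708  0.012 ]
 [ 0.4224  0.0954  0.012 ]
 [ 0.4153  0.0031  0.012 ]
 [ 0.6775 -0.0184  0.012 ]]
ring c top [0.56887547 0.03257379 0.06      ] side [0.57307123 0.03824045 0.06      ]
flange top [0.56764835 0.03229226 0.068     ]
kmark [0.57835194 0.06173051 0.068     ] [0.5734999  0.04392407 0.068     ]
kmark side [0.58213158 0.06188405 0.068     ] [0.57454474 0.04451416 0.068     ]
index [0.60436886 0.01885109 0.06      ] [0.60820305 0.01636339 0.06      ] side [0.60518348 0.02144444 0.06      ] [0.6127267  0.01831177 0.06      ]
grip ends top [0.59766762 0.02464338 0.093     ] [0.53998442 0.04015596 0.093     ]
bar near end [0.45097299 0.06060975 0.028     ] [0.44772909 0.03040216 0.028     ]
stop face [0.63016638 0.02709532 0.052     ]
```

Run:
```python
from h import *
s=read_state(); M=R.from_quat(s['eef_rot']).as_matrix(); print(np.round(M,3))
print('jaw yaw',np.arctan2(M[1,1],M[0,1]))
c=get_calibration('wrist'); C=R.from_quat(c['attitude']).as_matrix()
print('cam pos in tool',M.T@(c['xyz']-s['ee_pos'])); print('look in tool',M.T@(-C[:,2]))
# candidate grip: grip bar yaw -0.262 -> jaw yaw 1.309 or -1.833
for jy in(1.309,-1.833):
    y=np.array([np.cos(jy),np.sin(jy),0]);x=np.array([0,0,-1.]);D=np.stack([x,y,np.cross(x,y)],1)
    rv=R.from_matrix(D@M.T).as_rotvec(); print(jy,rv,rv/2/np.pi,'cam offset world',D@M.T@(c['xyz']-s['ee_pos']))
```

```text
[[-0.     0.332 -0.943]
 [ 0.001 -0.943 -0.332]
 [-1.    -0.001  0.   ]]
jaw yaw -1.2319869784055333
cam pos in tool [-0.16184824 -0.00069084 -0.07931006]
look in tool [0.95717022 0.00118709 0.28952332]
1.309 [ 7.70772260e-05 -1.37413684e-03  2.54098668e+00] [ 1.22672215e-05 -2.18700671e-04  4.04410590e-01] cam offset world [-0.0767865   0.01985942  0.16184824]
-1.833 [-1.04890073e-03 -5.86199821e-05 -6.01012977e-01] [-1.66937735e-04 -9.32965992e-06 -9.56541861e-02] cam offset world [ 0.0767784  -0.0198907   0.16184824]
```

```bash
python3 -m inch '[[[0.503,0.864,-0.079,0,0,0.0674,0],[0.503,0.864,-0.079,0,0,0.0674,0],[0.503,0.864,-0.079,0,0,0.0674,0]]]' ; python3 -m inch '[[[0.503,0.864,-0.079,0,0,0.0674,0],[0.503,0.864,-0.079,0,0,0.0674,0],[0.503,0.864,-0.079,0,0,0.0674,0]]]'
```

```text
time: 0.45
ee_pos: [0.2711, -0.4817, 0.2127]
eef_rot: [0.655, 0.267, -0.655, 0.266]
ft_force: [0.6, -0.5, 1.1]
width: 0.0868
time: 0.75
ee_pos: [0.3309, -0.3778, 0.2033]
eef_rot: [0.585, 0.399, -0.584, 0.398]
ft_force: [0.0, 0.1, -0.4]
width: 0.0868
```

Motion tracks the commands well, so I'll carry on with the rest of the path.

```bash
for i in 1; do python3 -m inch '[[[0.503,0.864,-0.079,0,0,0.0674,0],[0.503,0.864,-0.079,0,0,0.0674,0],[0.503,0.864,-0.079,0,0,0.0674,0]]]' ; python3 -m inch '[[[0.503,0.864,-0.079,0,0,0.0674,0],[0.503,0.864,-0.079,0,0,0.0674,0],[0.503,0.864,-0.079,0,0,0.0674,0]]]';  python3 -m inch '[[[0.503,0.864,-0.079,0,0,0.0674,0],[0.503,0.864,-0.079,0,0,0.0674,0],[0.503,0.864,-0.079,0,0,0.0674,0]]]' ; python3 -m inch '[[[0.485,0.84,-0.079,0,0,0.0674,0],[0.485,0.84,-0.079,0,0,0.0674,0],[0.485,0.84,-0.079,0,0,0.0674,0],[0.485,0.84,-0.079,0,0,0.0674,0]]]'; done
python3 - <<'E'
from h import *
import pickle
s=read_state();c=get_calibration('wrist')
cv2.imwrite('pics/w1.png',camera('wrist')[:,:,::-1]); pickle.dump(c,open('w1.pkl','wb'))
print(s['joint_positions'],s['ee_pos'])
crop('pics/w1.png','pics/w1c.png',140,40,280,250,2.4)
E
```

```text
time: 1.05
ee_pos: [0.3908, -0.274, 0.1939]
eef_rot: [0.488, 0.512, -0.487, 0.512]
ft_force: [0.2, -0.2, -0.7]
width: 0.0873
time: 1.35
ee_pos: [0.4509, -0.1701, 0.1845]
eef_rot: [0.369, 0.603, -0.368, 0.603]
ft_force: [0.0, -0.5, -0.2]
width: 0.087
time: 1.65
ee_pos: [0.5108, -0.0661, 0.175]
eef_rot: [0.235, 0.667, -0.233, 0.667]
ft_force: [0.2, -0.1, -0.2]
width: 0.0868
time: 2.05
ee_pos: [0.568, 0.0332, 0.1651]
eef_rot: [0.09, 0.702, -0.089, 0.701]
ft_force: [-0.6, -0.3, 0.4]
width: 0.087
[ 0.50738746  0.34750974 -0.77937644  1.65579654  0.25290243  1.24388117
  0.99268642] [0.56795271 0.03318689 0.16508413]
```

View pics/w1c.png

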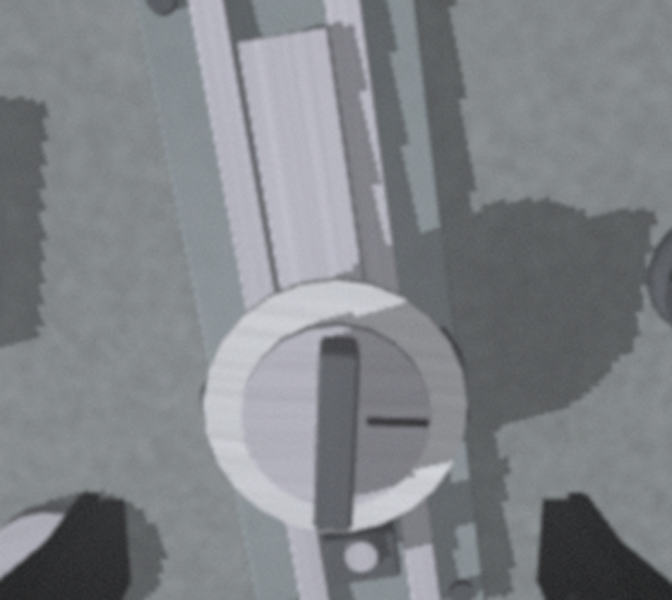

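The wrist view shows the knob with the grip bar running from crop (338,355) to (333,527). The knob line is at (367–428, 421), the ring spans (204–467, 280–531), and the bar's near end lies at the top, (240–327, 28–42). The index line is hidden behind the grip bar here.

Run:
```python
from h import *
import pickle
c=pickle.load(open('w1.pkl','rb')); 
W=lambda x,y,z: plane(c,140+(x+.5)/2.4-.5,40+(y+.5)/2.4-.5,z)
a=[W(*p,.093) for p in((320,354),(357,354),(352,527),(315,527))]
n=(a[0]+a[1])/2;f=(a[2]+a[3])/2;d=f-n
print('grip ctr',(n+f)/2,'len',np.linalg.norm(d),'yaw',np.arctan2(d[1],d[0]),'w',np.linalg.norm(a[0]-a[1]))
for e in(n-a[0],):pass
dl=a[3]-a[0];dr=a[2]-a[1];print('edge yaws',np.arctan2(dl[1],dl[0]),np.arctan2(dr[1],dr[0]))
print('ring',W((204+467)/2,(280+531)/2,.06))
print('flange',W((242+430)/2,421,.068))
k1,k0=W(428,422,.068),W(367,421,.068);d=k1-k0;print('kmark',k1,k0,np.arctan2(d[1],d[0]))
print('bar near end',W(239,42,.028),W(327,28,.028))
b0,b1=W(239,42,.028),W(281,283,.028); d=b1-b0;print('bar yaw',np.arctan2(d[1],d[0])); b0,b1=W(327,28,.028),W(362,260,.028);d=b1-b0;print(np.arctan2(d[1],d[0]))
```

```text
grip ctr [0.57112791 0.03358223 0.093     ] len 0.05385346801170222 yaw -0.27990391502926437 w 0.010546428921168473
edge yaws -0.2861819270261525 -0.2736239187397428
ring [0.56956283 0.03395732 0.06      ]
flange [0.57232095 0.03338771 0.068     ]
kmark [0.58010961 0.06208187 0.068     ] [0.57483368 0.0430813  0.068     ] 1.2999477413696754
bar near end [0.45022451 0.03213794 0.028     ] [0.453375  0.0611915 0.028    ]
bar yaw -0.09845394313412552
-0.09327465837102512
```

```bash
python3 -m inch '[[[0.024,0.003,-0.38,0,0,-0.0015,0],[0.024,0.003,-0.6,0,0,-0.0015,0],[0.024,0.003,-0.755,0,0,-0.0015,0],[0.024,0.003,-0.755,0,0,-0.0015,0],[0.024,0.003,-0.755,0,0,-0.0015,0.3]]]' 15
python3 -m inch '[[[0,0,0,0,0,0,1],[0,0,0,0,0,0,1],[0,0,0,0,0,0,1],[0,0,0,0,0,0,1],[0,0,0,0,0,0,1],[0,0,0,0,0,0,1]]]' 15
python3 -c "
from h import *
s=read_state();print(s['width'],s['ft_force'],s['torque'],s['ee_pos'])"
```

```text
time: 2.6
ee_pos: [0.5706, 0.0288, 0.0757]
eef_rot: [0.097, 0.7, -0.097, 0.701]
ft_force: [0.1, 0.5, 0.0]
width: 0.0844
time: 3.2
ee_pos: [0.5706, 0.0301, 0.0752]
eef_rot: [0.096, 0.701, -0.096, 0.701]
ft_force: [-0.4, 0.8, -0.3]
width: 0.0391
0.039065504376382246 [-0.36059386  0.8043684  -0.33786789] [ 0.06421272 -0.14647978  0.00182692] [0.57064382 0.03008864 0.07515979]
```

```bash
python3 -m inch '[[[0,0,0,0,0,0,1],[0,0,0,0,0,0,1],[0,0,0,0,0,0,1],[0,0,0,0,0,0,1],[0,0,0,0,0,0,1]]]' 15
python3 -c "
from h import *
s=read_state();print(s['width'],s['ft_force'],s['torque'],s['ee_pos'],s['joint_vel'])"
```

```text
time: 3.7
ee_pos: [0.5713, 0.0329, 0.0752]
eef_rot: [0.096, 0.7, -0.094, 0.701]
ft_force: [4.6, 8.4, -5.3]
width: 0.0118
0.01176207225768443 [ 4.56856635  8.35093197 -5.27264006] [ 1.90725443 -1.27719028 -0.12381444] [0.57131278 0.03292277 0.07518619] [ 0.0012851   0.00031363 -0.00109322  0.00063204  0.00211225  0.00070172
  0.00050266]
```

```bash
python3 -m inch '[[[0.006,0.02,0,0,0,0,1],[0.006,0.02,0,0,0,-0.01,1],[0.006,0.02,0,0,0,-0.02,1],[0.006,0.02,0,0,0,-0.03,1],[0.006,0.02,0,0,0,-0.04,1]]]' 15
python3 -c "
from h import *
s=read_state();print(s['width'],s['ft_force'],s['torque'],s['ee_pos'],R.from_quat(s['eef_rot']).as_matrix()[:2,1])"
```

```text
time: 4.2
ee_pos: [0.5715, 0.0333, 0.0755]
eef_rot: [0.184, 0.683, -0.183, 0.683]
ft_force: [-0.9, 2.2, 3.5]
width: 0.0121
0.012096007952670823 [-0.86872149  2.20787547  3.54510813] [ 0.59761034 -0.07526612  0.12783554] [0.57152204 0.03332651 0.07549255] [0.50065539 0.86564613]
```

```bash
python3 -m inch '[[[0,0,0.004,0,0,-0.014,1],[0,0,0.006,0,0,-0.028,1],[0,0,0.008,0,0,-0.042,1],[0,0,0.011,0,0,-0.056,1],[0,0,0.013,0,0,-0.07,1],[0,0,0.015,0,0,-0.084,1],[0,0,0.018,0,0,-0.098,1],[0,0,0.02,0,0,-0.112,1],[0,0,0.022,0,0,-0.126,1],[0,0,0.024,0,0,-0.14,1]]]' 15
python3 -c "
from h import *
s=read_state();print(s['width'],s['ft_force'],s['torque'],s['ee_pos'],s['joint_positions']);m=R.from_quat(s['eef_rot']).as_matrix();print(np.arctan2(m[1,1],m[0,1]))"
```

```text
time: 5.2
ee_pos: [0.5718, 0.0337, 0.0773]
eef_rot: [0.458, 0.54, -0.456, 0.54]
ft_force: [8.3, 5.2, -10.8]
width: 0.0121
0.01213929616028858 [  8.31438531   5.17774786 -10.81479392] [ 0.96738654 -1.74991088  0.07665617] [0.57179179 0.03367868 0.07730927] [ 0.30956177  0.39710296 -0.53916111  1.74391459  0.22768716  1.06193979
 -0.14067298]
0.16605065958456128
```

```bash
python3 -m inch '[[[0,0,-0.015,0,0,0,1],[0,0,-0.015,0,0,0,0],[0,0,-0.015,0,0,0,0],[0,0,-0.015,0,0,0,0],[0,0,0.3,0,0,0,0],[0,0,0.6,0,0,0,0],[0,0,0.73,0,0,0,0],[0,0,0.73,0,0,0,0],[0,0,0.73,0,0,0,0]]]' 15
python3 - <<'E'
from h import *
import pickle
s=read_state();c=get_calibration('wrist')
cv2.imwrite('pics/w2.png',camera('wrist')[:,:,::-1]); pickle.dump(c,open('w2.pkl','wb'))
m=R.from_quat(s['eef_rot']).as_matrix();print(s['ee_pos'],np.arctan2(m[1,1],m[0,1]))
crop('pics/w2.png','pics/w2c.png',190,120,190,170,3.5)
E
```

```text
time: 6.1
ee_pos: [0.571, 0.0322, 0.1648]
eef_rot: [0.456, 0.54, -0.456, 0.54]
ft_force: [0.5, -0.5, -0.1]
width: 0.068
[0.57098624 0.03218481 0.16479103] 0.16835238811839867
```

View pics/w2c.png

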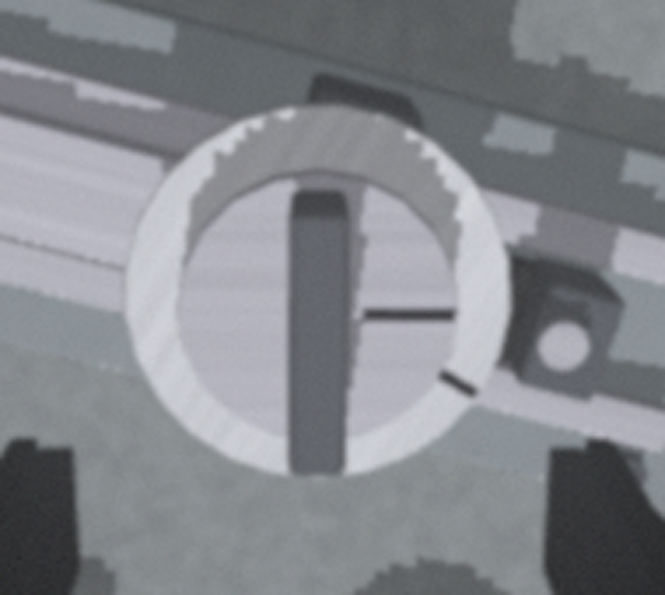

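The picture shows both lines. The knob's runs along row 315 (crop 362–455), and the index line runs from (442,377) to (475,393), about 0.5 rad further clockwise.

```bash
cat > ang.py <<'E'
from h import *
import pickle,sys
def ang(name,k,x0,y0,zf,zr,kb,ib,thr=95,flb=None):
    """kb, ib: crop boxes (x0,y0,x1,y1) of knob line and index line"""
    c=pickle.load(open(name+'.pkl','rb')); im=cv2.cvtColor(cv2.imread(f'pics/{name}.png'),cv2.COLOR_BGR2GRAY)
    big=cv2.resize(im[y0:,x0:],None,fx=k,fy=k,interpolation=cv2.INTER_CUBIC)
    out=[]
    for b,z in((kb,zf),(ib,zr)):
        sub=big[b[1]:b[3],b[0]:b[2]]; bg=np.median(sub); w=np.clip(thr-sub.astype(float),0,None)
        ys,xs=np.nonzero(w>0); P=np.array([plane(c,x0+(x+b[0]+.5)/k-.5,y0+(y+b[1]+.5)/k-.5,z) for x,y in zip(xs,ys)])
        ww=w[ys,xs]; m=(P*ww[:,None]).sum(0)/ww.sum(); Q=(P-m)[:,:2]
        e,V=np.linalg.eigh((Q*ww[:,None]).T@Q/ww.sum()); d=V[:,1]
        t=Q@d; print('n',len(ww),'mid',np.round(m,4),'ends',np.round(m[:2]+d*t.min(),4),np.round(m[:2]+d*t.max(),4),'dir',np.arctan2(d[1],d[0])); out.append((m,d))
    return out
E
python3 - <<'E'
from ang import *
o=ang('w2',3.5,190,120,.0702,.060,(364,305,453,325),(438,368,480,398))
c=pickle.load(open('w2.pkl','rb'))
W=lambda x,y,z: plane(c,190+(x+.5)/3.5-.5,120+(y+.5)/3.5-.5,z)
fl=W((178+462)/2,(172+443)/2,.0702);rg=W((126+511)/2,(104+476)/2,.06)
print('flange',fl,'ring',rg,'grip', (W(290,216,.0952)+W(346,216,.0952)+W(289,474,.0952)+W(345,474,.0952))/4)
for ctr in(fl,rg,np.array([.571,.0335,0])):
    print([np.arctan2(*(m-ctr)[[1,0]]) for m,d in o])
E
```

```text
n 608 mid [0.5917 0.0365 0.0702] ends [0.6008 0.0379] [0.5822 0.0349] dir -2.98132887234951
n 186 mid [0.6071 0.019  0.06  ] ends [0.6109 0.0175] [0.6033 0.0206] dir 2.754313874907629
flange [0.57208713 0.03475717 0.0702    ] ring [0.57162541 0.035736   0.06      ] grip [0.57165757 0.03357983 0.0952    ]
[np.float64(0.08702084324272559), np.float64(-0.4223683733387706)]
[np.float64(0.03644668715232475), np.float64(-0.44032178506330233)]
[np.float64(0.1424338494065056), np.float64(-0.38139110471291543)]
```

```bash
python3 -m inch '[[[0.004,0.009,-0.3,0,0,0,0],[0.004,0.009,-0.6,0,0,0,0.2],[0.004,0.009,-0.728,0,0,0,0.5],[0.004,0.009,-0.728,0,0,0,0.5],[0.004,0.009,-0.728,0,0,0,0.5],[0.004,0.009,-0.728,0,0,0,0.5],[0.004,0.009,-0.728,0,0,0,0.5]]]' 15
python3 -c "
from h import *
s=read_state();print(s['width'],s['ft_force'],s['torque'],s['ee_pos']);m=R.from_quat(s['eef_rot']).as_matrix();print(np.arctan2(m[1,1],m[0,1]))"
```

```text
time: 6.85
ee_pos: [0.5727, 0.0336, 0.0797]
eef_rot: [0.457, 0.54, -0.456, 0.541]
ft_force: [-0.2, 1.0, -0.1]
width: 0.0482
0.048199431893166035 [-0.21687536  0.99699111 -0.11983379] [-0.03696798 -0.10141465  0.04989472] [0.57272882 0.0336435  0.0796734 ]
0.16847296827514457
```

```bash
python3 -m inch '[[[-0.009,0,-0.02,0,0,0,1],[-0.009,0,-0.02,0,0,0,1],[-0.009,0,-0.02,0,0,0,1],[-0.009,0,-0.02,0,0,0,1],[-0.009,0,-0.02,0,0,0,1],[-0.009,0,-0.02,0,0,0,1],[-0.009,0,-0.02,0,0,0,1],[-0.009,0,-0.02,0,0,0,1]]]' 15
python3 -c "
from h import *
s=read_state();print(s['width'],s['ft_force'],s['torque'],s['ee_pos']);m=R.from_quat(s['eef_rot']).as_matrix();print(np.arctan2(m[1,1],m[0,1]))"
```

```text
time: 7.65
ee_pos: [0.5719, 0.0337, 0.076]
eef_rot: [0.457, 0.54, -0.455, 0.541]
ft_force: [4.5, 0.8, -4.0]
width: 0.0118
0.01184716732660778 [ 4.46289072  0.81642037 -4.04990674] [ 0.14518007 -1.32613852 -0.13935438] [0.57189018 0.03373988 0.07604039]
0.1683613730055013
```

```bash
python3 -m inch '[[[0.004,0,0,0,0,-0.012,1],[0.004,0,0,0,0,-0.024,1],[0.004,0,0.001,0,0,-0.036,1],[0.004,0,0.002,0,0,-0.048,1],[0.004,0,0.003,0,0,-0.06,1],[0.004,0,0.004,0,0,-0.072,1],[0.004,0,0.005,0,0,-0.082,1],[0.004,0,0.005,0,0,-0.086,1],[0.004,0,0.005,0,0,-0.086,1]]]' 15
python3 -c "
from h import *
s=read_state();print(s['width'],s['ft_force'],s['torque'],s['ee_pos']);m=R.from_quat(s['eef_rot']).as_matrix();print(np.arctan2(m[1,1],m[0,1]))"
```

```text
time: 8.55
ee_pos: [0.5723, 0.0337, 0.077]
eef_rot: [0.584, 0.399, -0.583, 0.4]
ft_force: [5.6, 0.4, 0.6]
width: 0.0116
0.011649421413432903 [5.55650471 0.40328054 0.61144328] [ 0.11106044 -1.29922584  0.02208255] [0.5722624  0.0337143  0.07697214]
-0.37127460692489017
```

Now I'll release, lift and look.

```bash
python3 -m inch '[[[0,0,0,0,0,0,0],[0,0,0,0,0,0,0],[0,0,0,0,0,0,0],[0,0,0.3,0,0,0,0],[0,0,0.6,0,0,0,0],[0,0,0.73,0,0,0,0],[0,0,0.73,0,0,0,0],[0,0,0.73,0,0,0,0]]]' 15
python3 - <<'E'
from h import *
import pickle
s=read_state();c=get_calibration('wrist')
cv2.imwrite('pics/w3.png',camera('wrist')[:,:,::-1]); pickle.dump(c,open('w3.pkl','wb'))
m=R.from_quat(s['eef_rot']).as_matrix();print(s['ee_pos'],np.arctan2(m[1,1],m[0,1]))
crop('pics/w3.png','pics/w3c.png',190,120,190,170,3.5)
E
```

```text
time: 9.35
ee_pos: [0.5707, 0.0333, 0.1632]
eef_rot: [-0.583, -0.399, 0.584, -0.399]
ft_force: [-0.4, -0.7, -1.8]
width: 0.0678
[0.57072029 0.03333489 0.16319282] -0.3717773086348988
```

View pics/w3c.png

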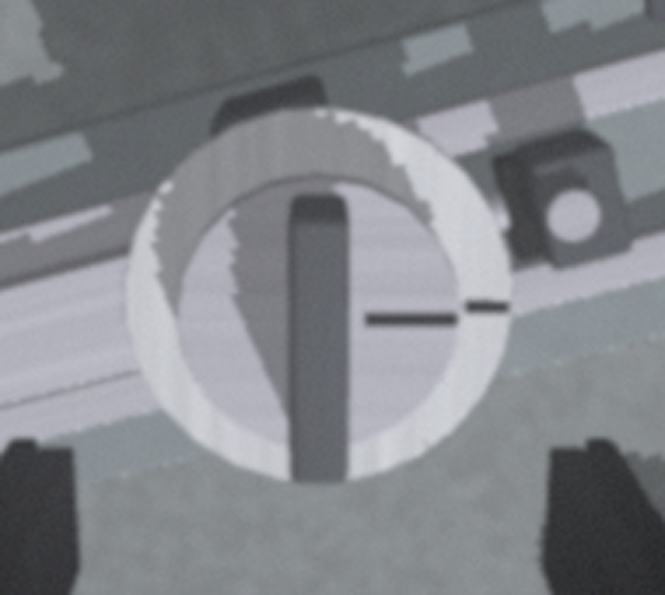

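The knob line runs along row ~319 (crop 365–457). The index line is at row ~306 (466–508), and the height difference accounts for part of that row offset.

Run:
```python
from ang import *
for zf in(.0702,.0712,.0722):
    o=ang('w3',3.5,190,120,zf,.060,(367,308,455,330),(468,296,507,315),110)
    ctr=np.array([.5715,.0333,0])
    print([np.arctan2(*(m-ctr)[[1,0]]) for m,d in o])
c=pickle.load(open('w3.pkl','rb'))
W=lambda x,y,z: plane(c,190+(x+.5)/3.5-.5,120+(y+.5)/3.5-.5,z)
fl=W((178+462)/2,(176+448)/2,.0712);rg=W((128+512)/2,(107+483)/2,.06);print(fl,rg)
```

```text
n 782 mid [0.5903 0.0257 0.0702] ends [0.5992 0.0222] [0.5815 0.0291] dir 2.7712281810367383
n 293 mid [0.6068 0.019  0.06  ] ends [0.6111 0.0173] [0.6031 0.0206] dir 2.75051162958811
[np.float64(-0.38490299895137736), np.float64(-0.3832953080658916)]
n 782 mid [0.5903 0.026  0.0712] ends [0.5992 0.0226] [0.5816 0.0294] dir 2.771228181036738
n 293 mid [0.6068 0.019  0.06  ] ends [0.6111 0.0173] [0.6031 0.0206] dir 2.75051162958811
[np.float64(-0.36942997809566563), np.float64(-0.3832953080658916)]
n 782 mid [0.5904 0.0263 0.0722] ends [0.5992 0.0229] [0.5817 0.0297] dir 2.771228181036738
n 293 mid [0.6068 0.019  0.06  ] ends [0.6111 0.0173] [0.6031 0.0206] dir 2.75051162958811
[np.float64(-0.3538296228167684), np.float64(-0.3832953080658916)]
[0.57271212 0.03460101 0.0712    ] [0.57297157 0.03509381 0.06      ]
```

```bash
python3 -m inch '[[[-0.2,0.02,0,0,0,0.0235,1],[-0.4,0.04,0,0,0,0.047,1],[-0.6,0.06,0,0,0,0.0705,1],[-0.75,0.075,0,0,0,0.094,1],[-0.9,0.09,0,0,0,0.1175,1],[-1,0.1,0,0,0,0.141,1],[-1,0.1,0,0,0,0.147,1]]]' 15
python3 -m inch '[[[-0.1,0.01,-0.1,0,0,0.0235,1],[-0.204,0.02,-0.2,0,0,0.047,1],[-0.204,0.02,-0.4,0,0,0.0705,1],[-0.204,0.02,-0.55,0,0,0.094,1],[-0.204,0.02,-0.55,0,0,0.1175,1],[-0.204,0.02,-0.55,0,0,0.141,1],[-0.204,0.02,-0.55,0,0,0.1467,1],[-0.204,0.02,-0.55,0,0,0.1467,1]]]' 15
python3 - <<'E'
from h import *
import pickle
s=read_state();c=get_calibration('wrist')
cv2.imwrite('pics/w4.png',camera('wrist')[:,:,::-1]); pickle.dump(c,open('w4.pkl','wb'))
cv2.imwrite('pics/t4.png',camera('top')[:,:,::-1]);cv2.imwrite('pics/s4.png',camera('side')[:,:,::-1])
m=R.from_quat(s['eef_rot']).as_matrix();print(s['ee_pos'],np.arctan2(m[1,1],m[0,1]),s['joint_positions'],s['ft_force'])
print(m)
crop('pics/s4.png','pics/s4c.png',200,120,200,150,4)
E
```

```text
time: 10.1
ee_pos: [0.4491, 0.0454, 0.1626]
eef_rot: [0.342, 0.619, -0.344, 0.618]
ft_force: [0.3, 0.0, 0.5]
width: 0.032
time: 10.9
ee_pos: [0.4258, 0.0478, 0.0968]
eef_rot: [0.034, 0.707, -0.034, 0.705]
ft_force: [-0.1, -0.2, 0.3]
width: 0.0005
[0.4257574 0.0477661 0.0968114] 1.4739386709761049 [ 0.38270317  0.05851575 -0.60721361  2.07409489  0.03826182  1.02200977
  1.23018964] [-0.14785859 -0.20263215  0.30604974]
[[-2.36481247e-03  9.67062833e-02  9.95310154e-01]
 [ 2.14566376e-04  9.95312963e-01 -9.67060465e-02]
 [-9.99997181e-01 -1.51315714e-05 -2.37447842e-03]]
```

View pics/w4.png

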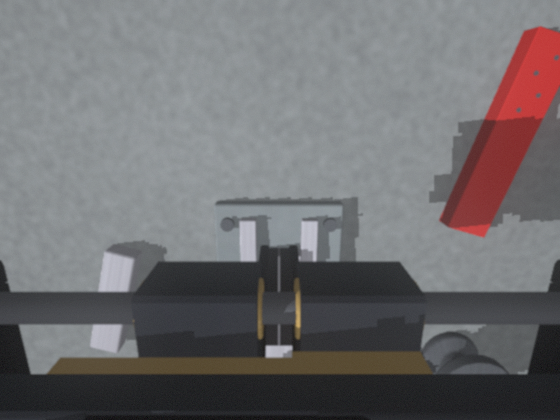

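View pics/s4c.png

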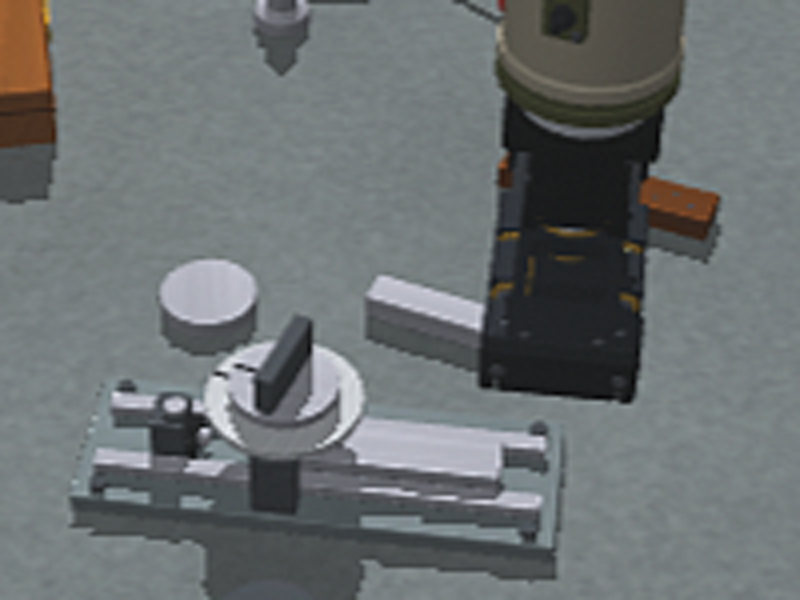

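The wrist view shows the shut fingers at col 280, centred between the guides at cols 249 and 310. The side view shows the two knob lines in line and the spare bar and disc untouched. I'll lower behind the bar now.

```bash
python3 -m inch '[[[0,0,-0.25,0,0,0,1],[0,0,-0.45,0,0,0,1],[0,0,-0.56,0,0,0,1],[0,0,-0.60,0,0,0,1],[0,0,-0.60,0,0,0,1],[0,0,-0.60,0,0,0,1]]]' 15
python3 -m inch '[[[0,0,0,0,0,0,1],[0,0,0,0,0,0,1],[0,0,0,0,0,0,1]]]'
```

```text
time: 11.65
ee_pos: [0.4274, 0.0481, 0.0268]
eef_rot: [0.034, 0.706, -0.034, 0.707]
ft_force: [0.5, 0.2, 0.6]
width: 0.0007
time: 11.95
ee_pos: [0.427, 0.0479, 0.0264]
eef_rot: [0.034, 0.706, -0.034, 0.707]
ft_force: [-0.6, 0.0, -0.4]
width: 0.0002
```

```bash
python3 -m inch '[[[0,0,-0.034,0,0,0,1],[0,0,-0.034,0,0,0,1],[0,0,-0.034,0,0,0,1]]]'
python3 -m inch '[[[0.03,-0.003,0,0,0,0,1],[0.055,-0.0055,0,0,0,0,1],[0.08,-0.008,0,0,0,0,1],[0.1,-0.01,0,0,0,0,1],[0.12,-0.012,0,0,0,0,1],[0.12,-0.012,0,0,0,0,1]]]'
python3 -m inch '[[[0.01,-0.001,0,0,0,0,1],[0.02,-0.002,0,0,0,0,1],[0.03,-0.003,0,0,0,0,1]]]'
```

```text
time: 12.25
ee_pos: [0.4266, 0.048, 0.0218]
eef_rot: [0.034, 0.706, -0.034, 0.706]
ft_force: [-0.0, -0.5, -0.2]
width: 0.0004
time: 12.85
ee_pos: [0.441, 0.0465, 0.0218]
eef_rot: [0.034, 0.707, -0.034, 0.706]
ft_force: [-1.7, -0.6, -0.0]
width: 0.0009
time: 13.15
ee_pos: [0.4435, 0.0462, 0.0217]
eef_rot: [0.034, 0.707, -0.034, 0.705]
ft_force: [-7.3, 0.9, 4.8]
width: 0.0007
```

```bash
python3 -m inch '[[[0.01,-0.001,0,0,0,0,1],[0.02,-0.002,0,0,0,0,1],[0.03,-0.003,0,0,0,0,1]]]'
python3 -m inch '[[[0.01,-0.001,0,0,0,0,1],[0.02,-0.002,0,0,0,0,1],[0.03,-0.003,0,0,0,0,1]]]'
```

```text
time: 13.45
ee_pos: [0.4471, 0.0458, 0.0217]
eef_rot: [0.034, 0.707, -0.034, 0.705]
ft_force: [-6.6, 1.9, 5.4]
width: 0.0006
time: 13.75
ee_pos: [0.4508, 0.0455, 0.0217]
eef_rot: [0.034, 0.707, -0.034, 0.705]
ft_force: [-6.0, 0.5, 5.8]
width: 0.0005
```

```bash
python3 -m inch '[[[0.01,-0.001,0,0,0,0,1],[0.02,-0.002,0,0,0,0,1],[0.03,-0.003,0,0,0,0,1]]]'
python3 - <<'E'
from h import *
c=get_calibration('top')
T=lambda x,y,z: plane(c,225+(x+.5)/3.7-.5,135+(y+.5)/3.7-.5,z)
u=np.array([.9952,-.098])
for r in(118,122,126): print((T(175,r,.04)[:2]-[.5715,.0333])@u)
E
```

```text
time: 14.05
ee_pos: [0.4543, 0.0451, 0.0217]
eef_rot: [0.034, 0.707, -0.034, 0.705]
ft_force: [-6.2, 0.6, 6.1]
width: 0.0006
0.05552362071608311
0.053519883027027704
0.05151759164098989
```

```bash
python3 -m inch '[[[0.01,-0.001,0,0,0,0,1],[0.02,-0.002,0,0,0,0,1],[0.03,-0.003,0,0,0,0,1]]]'
python3 -m inch '[[[0.01,-0.001,0,0,0,0,1],[0.02,-0.002,0,0,0,0,1],[0.03,-0.003,0,0,0,0,1]]]'
```

```text
time: 14.35
ee_pos: [0.4579, 0.0448, 0.0217]
eef_rot: [0.034, 0.707, -0.034, 0.705]
ft_force: [-7.2, 0.6, 5.3]
width: 0.0007
time: 14.65
ee_pos: [0.4616, 0.0444, 0.0217]
eef_rot: [0.034, 0.707, -0.034, 0.705]
ft_force: [-6.7, 1.6, 5.1]
width: 0.0007
```

```bash
python3 -m inch '[[[0.01,-0.001,0,0,0,0,1],[0.02,-0.002,0,0,0,0,1],[0.025,-0.0025,0,0,0,0,1]]]'
```

```text
time: 14.95
ee_pos: [0.4646, 0.0442, 0.0217]
eef_rot: [0.034, 0.707, -0.034, 0.705]
ft_force: [-5.9, 1.0, 4.6]
width: 0.0001
```

```bash
python3 -m inch '[[[0.01,-0.001,0,0,0,0,1],[0.02,-0.002,0,0,0,0,1]]]'
python3 -m inch '[[[0.01,-0.001,0,0,0,0,1],[0.02,-0.002,0,0,0,0,1]]]'
```

```text
time: 15.15
ee_pos: [0.4664, 0.044, 0.0216]
eef_rot: [0.034, 0.708, -0.034, 0.705]
ft_force: [-8.9, 0.7, 7.9]
width: 0.0006
time: 15.35
ee_pos: [0.4687, 0.0438, 0.0216]
eef_rot: [0.034, 0.708, -0.034, 0.705]
ft_force: [-10.4, 1.4, 8.1]
width: 0.0003
```

```bash
python3 -m inch '[[[0.008,-0.001,0,0,0,0,1],[0.016,-0.0016,0,0,0,0,1]]]'
```

```text
time: 15.55
ee_pos: [0.4707, 0.0435, 0.0216]
eef_rot: [0.034, 0.708, -0.034, 0.705]
ft_force: [-9.9, 0.4, 9.4]
width: 0.0006
```

```bash
python3 -m inch '[[[0.005,-0.0005,0,0,0,0,1],[0.01,-0.001,0,0,0,0,1]]]'
python3 -m inch '[[[0.004,-0.0004,0,0,0,0,1],[0.007,-0.0007,0,0,0,0,1]]]'
```

```text
time: 15.75
ee_pos: [0.4714, 0.0435, 0.0215]
eef_rot: [0.034, 0.708, -0.034, 0.705]
ft_force: [-10.8, 1.5, 9.8]
width: 0.0006
time: 15.95
ee_pos: [0.4717, 0.0435, 0.0215]
eef_rot: [0.034, 0.708, -0.034, 0.704]
ft_force: [-15.0, 1.2, 12.6]
width: 0.0002
```

```bash
python3 -m inch '[[[0.004,-0.0004,0,0,0,0,1],[0.007,-0.0007,0,0,0,0,1]]]'
```

```text
time: 16.15
ee_pos: [0.472, 0.0435, 0.0213]
eef_rot: [0.034, 0.709, -0.034, 0.704]
ft_force: [-17.2, 1.5, 14.4]
width: 0.0001
```

```bash
python3 -m inch '[[[0,0,0.006,0,0,0,1],[0,0,0.012,0,0,0,1]]]'
python3 -c "
from h import *
s=read_state();print(s['ft_force'],s['torque'],s['ee_pos'])"
```

```text
time: 16.35
ee_pos: [0.4726, 0.0432, 0.0222]
eef_rot: [0.034, 0.708, -0.034, 0.704]
ft_force: [-7.2, 1.5, -1.6]
width: 0.0005
[-7.1573043   1.52886187 -1.57004273] [0.33653666 1.57449394 0.03155261] [0.47255944 0.0431927  0.02220788]
```

```bash
python3 -m inch '[[[0.004,-0.0004,0.001,0,0,0,1],[0.008,-0.0008,0.002,0,0,0,1]]]'
python3 -m inch '[[[0.004,-0.0004,0.001,0,0,0,1],[0.006,-0.0006,0.002,0,0,0,1]]]'
```

```text
time: 16.55
ee_pos: [0.4731, 0.0431, 0.0222]
eef_rot: [0.034, 0.709, -0.034, 0.704]
ft_force: [-10.5, 1.7, -2.6]
width: 0.0005
time: 16.75
ee_pos: [0.4733, 0.043, 0.0222]
eef_rot: [0.034, 0.709, -0.034, 0.704]
ft_force: [-11.0, 2.3, -2.6]
width: 0.0003
```

```bash
python3 -m inch '[[[0.004,-0.0004,0.001,0,0,0,1],[0.007,-0.0007,0.002,0,0,0,1],[0.007,-0.0007,0.002,0,0,0,1]]]'
python3 -m inch '[[[0.003,-0.0003,0.001,0,0,0,1],[0.005,-0.0005,0.002,0,0,0,1],[0.005,-0.0005,0.002,0,0,0,1]]]'
```

```text
time: 17.05
ee_pos: [0.4737, 0.043, 0.0222]
eef_rot: [0.034, 0.709, -0.034, 0.703]
ft_force: [-10.4, 1.0, -2.4]
width: 0.0001
time: 17.35
ee_pos: [0.474, 0.0429, 0.0223]
eef_rot: [0.034, 0.709, -0.034, 0.703]
ft_force: [-12.7, 1.7, -1.5]
width: 0.0006
```

Run:
```python
from h import *
cv2.imwrite('pics/s5.png',camera('side')[:,:,::-1]); cv2.imwrite('pics/t5.png',camera('top')[:,:,::-1])
crop('pics/s5.png','pics/s5c.png',215,190,100,75,8)
crop('pics/t5.png','pics/t5c.png',225,135,90,110,5.4)
```

```text
(no output)
```

View pics/s5c.png

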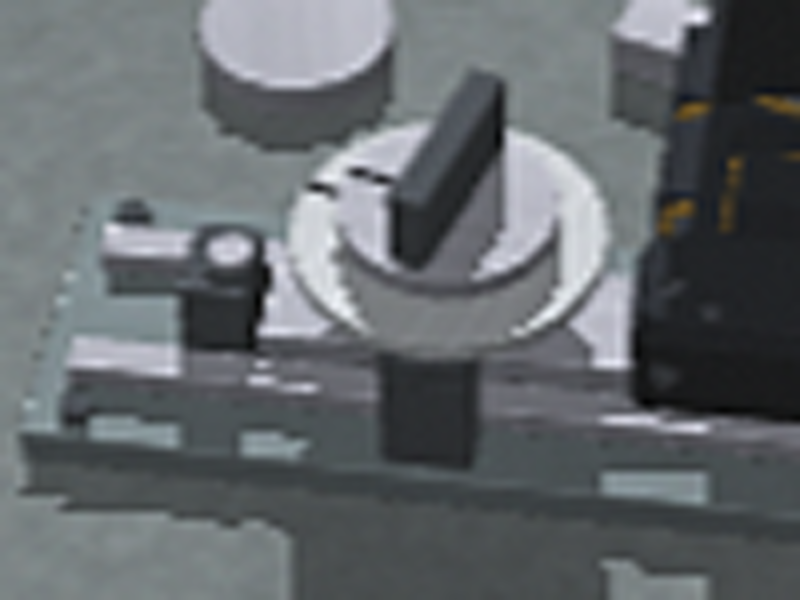

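View pics/t5c.png

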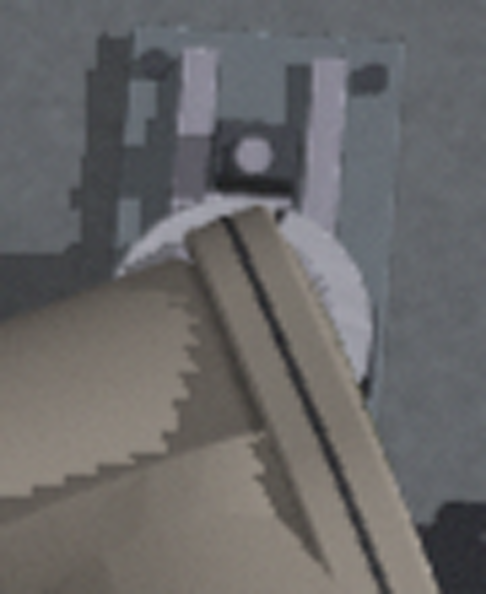

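The side view shows the bar's far end up against the stop block (crop 265,320), and the knob's line still points at the ring's line (320–390, 180). I'll back off along the channel, then rise.

```bash
python3 -m inch '[[[-0.02,0.002,0,0,0,0,1],[-0.06,0.006,0,0,0,0,1],[-0.12,0.012,0,0,0,0,1],[-0.2,0.02,0,0,0,0,1],[-0.25,0.025,0,0,0,0,1],[-0.25,0.025,0.3,0,0,0,1],[-0.25,0.025,0.6,0,0,0,1],[-0.25,0.025,0.9,0,0,0,1],[-0.25,0.025,1,0,0,0,1]]]'
python3 -m inch '[[[0.2,-0.5,0.2,0,0,0,1],[0.4,-0.9,0.3,0,0,0,1],[0.5,-1,0.3,0,0,0,1],[0.5,-1,0.3,0,0,0,1]]]'
python3 - <<'E'
from h import *
import pickle
s=read_state();print(s['ee_pos'],s['ft_force'])
c=get_calibration('wrist');cv2.imwrite('pics/w6.png',camera('wrist')[:,:,::-1]);pickle.dump(c,open('w6.pkl','wb'))
cv2.imwrite('pics/s6.png',camera('side')[:,:,::-1]); cv2.imwrite('pics/t6.png',camera('top')[:,:,::-1])
crop('pics/s6.png','pics/s6c.png',210,180,140,85,5.5)
crop('pics/t6.png','pics/t6c.png',225,135,90,160,3.7)
E
```

```text
time: 18.35
ee_pos: [0.45, 0.0461, 0.1479]
eef_rot: [0.034, 0.704, -0.034, 0.708]
ft_force: [0.5, -0.1, 0.6]
width: 0.0005
time: 18.75
ee_pos: [0.51, -0.0797, 0.1806]
eef_rot: [0.036, 0.706, -0.037, 0.707]
ft_force: [-1.3, 0.2, 0.4]
width: 0.0005
[ 0.5100168  -0.0797265   0.18056239] [-1.29581955  0.19124591  0.36756327]
```

View pics/s6c.png

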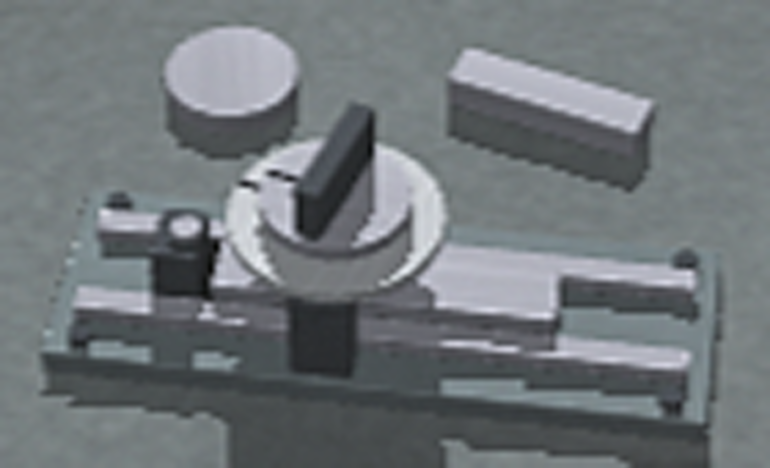

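View pics/t6c.png

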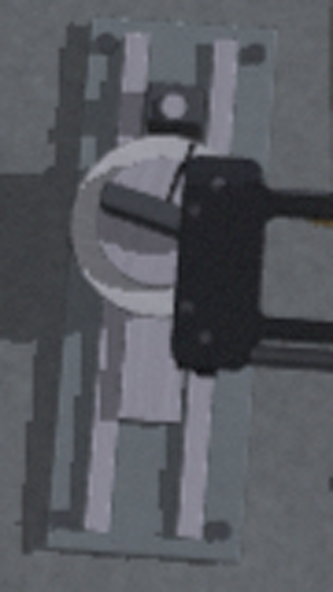

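View pics/w6.png

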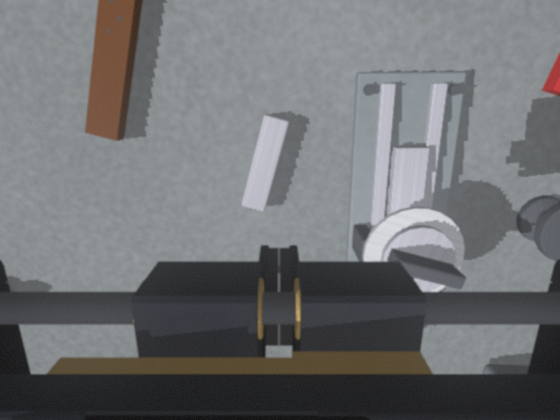

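```bash
python3 -m inch '[[[-0.2,-0.5,0.2,0,0,0,1],[-0.4,-0.9,0.3,0,0,0,1],[-0.5,-1,0.3,0,0,0,1],[-0.5,-1,0.3,0,0,0,1]]]'
python3 - <<'E'
from h import *
im=camera('top');cv2.imwrite('pics/t7.png',im[:,:,::-1])
crop('pics/t7.png','pics/t7c.png',240,160,60,90,6.5)
c=get_calibration('top')
T=lambda x,y,z: plane(c,225+(x+.5)/3.7-.5,135+(y+.5)/3.7-.5,z)
u=np.array([.9952,-.098])
n=(T(118,420,.028)+T(181,423,.028))/2;o=(T(113,482,.028)+T(176,487,.028))/2
print('near end moved',(n-o)[:2]@u)
E
```

```text
time: 19.3
ee_pos: [0.4458, -0.1981, 0.2169]
eef_rot: [0.036, 0.706, -0.037, 0.706]
ft_force: [0.4, 0.0, -1.1]
width: 0.0006
near end moved 0.030305534845231068
```

View pics/t7c.png

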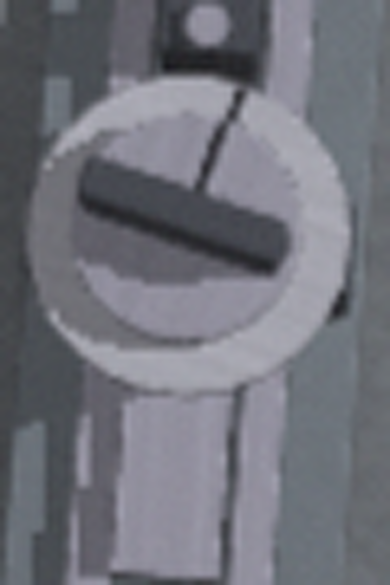

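Run:
```python
from h import *
s=read_state();print(s['time'],s['ft_force'])
print(close_job())
```

```text
19.35 [ 1.05884336  0.20216348 -0.42906155]
the job is handed in; nothing more can be done
None
```

I turned the knob clockwise to its mark and slid the bar against the end stop. The job was handed in at about 19 s with the arm clear of everything; no verdict was reported.

- **Knob:** I turned it about 1.67 rad in two grips at 15 N set grip. Side forces while gripping reached about 10 N. The wrist camera put its line within about 0.02 rad of the ring's line. The last top view shows the two lines running straight into each other.
- **Bar:** I pushed it with the shut fingers from its near end only.
    - **Sliding:** it slid with about 6 N.
    - **Pin:** I felt it from about 0.466 m (TCP x), with 3–4 N more over roughly 6 mm.
    - **Buffer:** pressing further, the final push was 12.7 N at the wrist. I estimate about 7–8 N of that was on the stop, for roughly 2 mm of give.
- **One disagreement:** for a moment while pressing on the stop, the wrist read 17 N along the push, because the fingertips were also bearing down on the bar with 14 N. I raised the tool 1.4 mm and the reading dropped to 7 N. Even that peak is below 18 N.
- **Last checks:** the top view gives about 30 mm of bar travel and the finger motion about 32 mm. This fits the buffer springing back a little plus picture error. I did not measure directly how far the pin went in; that rests on the force readings and on the side view, which shows the bar's end against the stop.
- **Other parts:** the disc and spare bar look unmoved in the later pictures. I did not measure the anvil again, but the arm never came near it.

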